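# Tracking shot over a coasting display turntable

## Task

Film the overhead clip of the teal butterfly: push a brass knob of the display turntable so that it turns counter-clockwise (seen from above), never faster than a turn in 2.5 s, and let go. While it coasts untouched (still faster than a turn in 15 s), fly the gripper along straight above the butterfly for four seconds without a break, the tool point (TCP) within 2 cm sideways and the fingertips 1 to 9 cm above its top. Tip over nothing, do not touch the three samples on the platter or shift the things around it, and finish once the turntable has come to rest, with the gripper clear.

Things in the scene. Friction and masses are not known exactly. Their poses are not given: they have to be found in the camera images.
- turntable_foot: fixed round black foot of the display turntable, radius 100 mm; origin on the table at the centre of its underside; the vertical turning axis passes through the origin, z up
- platter (a joint): angle of the platter about the vertical axis, rad, growing counter-clockwise seen from above, endless, not wrapped, 0 when knob 0 points along the foot's x axis. Low-friction bearing; nominal mass 1.2 kg, inertia with the samples about 0.022 kg m2, viscous drag about 0.0012 N m s and dry friction about 0.0015 N m; mass varies by 30 %. From 1.6 rad/s it coasts 12 to 20 s
- platter_center (a point): centre of the platter's top face, marked by a small brass disc; z up. The platter is a dark wooden disc, radius 175 mm, 12 mm thick, top face 45 mm above the table.
- knob0 (a point): centre of the top of brass push knob 0: an upright round post 14 mm in diameter standing 40 mm above the platter's top face (top 85 mm above the table), 155 mm from the turning axis; turns with the platter; three such knobs stand 120 degrees apart
- knob1 (a point): top of push knob 1, same size, 120 degrees counter-clockwise from knob 0
- knob2 (a point): top of push knob 2, same size, 240 degrees counter-clockwise from knob 0
- butterfly: loose ornament standing on the platter about 85 mm from the axis: brass foot disc 40 mm in diameter and 10 mm high, thin stem, teal butterfly wings about 50 mm across at the top, 60 mm tall in all, 0.15 kg; origin at the centre of its underside, z up; carried round by the platter
- butterfly_top (a point): point at the height of the butterfly's top, 60 mm above its underside, on its vertical axis (105 mm above the table)
- bud_vase: loose white ceramic bud vase on the platter about 85 mm from the axis, 44 mm in diameter, 52 mm tall; origin at the centre of its underside
- bead_jar: loose amber jar with red cap on the platter about 85 mm from the axis, 40 mm in diameter, 50 mm tall; origin at the centre of its underside
- pencil_pot: brass pencil pot with pencils on the table left of the turntable, 72 mm in diameter, pot 85 mm and pencils about 130 mm tall; origin at the centre of its underside; leave alone
- tape_dispenser: black tape dispenser on the table right of the turntable, 130 x 50 mm, 75 mm tall; origin at the centre of its underside; leave alone
- swatch_book: closed blue swatch book lying on the table left of the turntable, nearer the robot, 150 x 110 x 18 mm; origin at the centre of its underside; leave alone
There are look-alikes about, which are no part of the job. Of the things that look like the bead_jar, the smallest one is meant.

How it is judged:
By the outcome, as a careful person would: the job done as asked, in the order asked, and still so for the second after the job is handed in, with the robot touching nothing.
It also fails if it takes over 67 s, if anything falls off the work surface, if the arm or the gripper's body presses on something with over 40 N, if the wrist force passes 120 N, or if a joint passes its speed limit or range.

## Robot

A 7-joint arm with a two-finger parallel gripper is mounted at the origin on the work surface. World frame = base frame: x ahead of the robot, y to its left, z up, the work surface at z = 0. Lengths are in m, angles in rad, forces in N, time in s.
With the tool pointing down it reaches from about 0.375 to 0.925 m from the base axis. Payload 3.1 kg.
Tool frame: the origin (TCP) lies between the finger pads, 19 mm behind the fingertips; this is the grasp point; z points along the fingers, y is the direction in which the jaws open and shut (so a half turn about z gives the same grasp; the last joint's range is limited). The gripper opens to 85 mm and grips with 20 to 120 N. Pads are 22 mm wide; open, the fingers measure 114 mm over their backs; the gripper's body (76 mm by 85 mm) begins 54 mm behind the grasp point. The pads swing forward as they close: fully open they stand 13 mm farther back than shut.
Start: joints at [-1.227, 0.383, 0.044, 1.598, -0.018, 1.161, -0.05], TCP at [0.278, 0.588, 0.25] pointing down, gripper open.
Joint ranges: [-2.61, 2.61], [-0.41, 2.15], [-1.48, 1.57], [0, 2.5], [-1.57, 4.71], [0.05, 1.97], [-2.85, 2.85]. Speed limits (rad/s): [2.79, 2.79, 3.14, 3.14, 3.14, 3.14, 3.14].

## Interface

Orientations are given as a unit quaternion [w, x, y, z].
In Python, from plant import r gives the robot as it stands.
- The arm moves only by the tool drive_tool, never from a script. Its argument "increments" is a list of rows, each an object with "slide": the shift along the world's x, y, z in cm, a list of three; "twist": the turn about the world's z in degrees; "grip": the finger opening in cm, from 0 to 8.54. A call has 1 to 10 rows; each row is the pose to reach, as a shift and turn from the pose commanded when the call began; what a row does not reach only later rows make up. A row lasts 1/10 s, in which the tool goes at most 50 mm and 8.59 degrees, less where a joint would pass 70% of its speed; a pose out of reach is approached as far as the arm can. A call with a gripper value outside its range is refused whole. The fingers move at their own pace and stop on an object; "newtons" is the grip in N (left out, the last holds). Time passes only in rows, so rows that repeat a pose let the fingers close. It gives the time, the measured TCP pose, the force and the opening at its end, in the units of the state.
- r.get_obs(): the state, without advancing time (a new reading comes with each control period).
- r.grab_frame(name): name is "side" or "top"; returns the picture (420x560x3 uint8, red, green, blue); there is no depth.
- r.camera_params(name): a dict with "camera_matrix" (3x3 intrinsics, pixels), "R" (3x3) and "t" (3): a world point X has camera coordinates R X + t. Camera axes: x right, y down, z forward; pixel columns grow to the right and rows downward; lengths in m; the calibration is good to about 2 mm. A picture is of the moment at which its call begins. camera_params takes no time and is no camera call.
- r.sign_off(): hands the job in, once; it reports no verdict.
The state is a dict: "time_s": time; "joint_pos": joint angles; "qvel": joint speeds; "joint_efforts": joint torques, N m; "tcp_pos": TCP position; "tcp_rot": TCP orientation; "wrist_force": force on the tool from outside, world axes, zero at the start; "wrist_torque": the same for the moment, N m; "grip_width": finger opening in m.
Only numpy, scipy, OpenCV 4.12 (cv2) and the standard library are available. Lean on these libraries where they do the work, as an engineer would, in place of code of your own. Each camera call takes 0.05 s, during which the arm holds its last target. There are 200 camera calls.

## Working session

There is one attempt and no reset: what is moved stays moved. The work goes in short steps, Python scripts to look and compute and a tool call to move; the robot and the scene stay as the last step left them, time stands still between calls to the robot, and variables do not carry over. Pictures are saved under pics/ and viewed, about 8 in all and at most 12, crops included, and the job is handed in when it is done.

Besides the shell and the picture viewer there is one more tool, called after "Request:" as name(argument=value, ...) on one line, values as JSON. drive_tool: Moves the arm, as the interface text tells. Its arguments: {"type":"object","properties":{"increments":{"type":"array","items":{"type":"object","properties":{"slide":{"type":"array","items":{"type":"number"}},"twist":{"type":"number"},"grip":{"type":"number"}}}},"newtons":{"type":"number"}},"required":["increments"]}

```bash
mkdir -p pics; ls; python3 - <<'E'
from plant import r
import cv2,numpy as np
o=r.get_obs();print(o)
for n in("top","side"):
    p=r.camera_params(n);print(n,p)
    cv2.imwrite(f"pics/{n}0.png",r.grab_frame(n)[:,:,::-1])
E
```

```text
pics
{'time_s': 0.0, 'joint_pos': array([-1.22679123,  0.38383833,  0.04382051,  1.59956986, -0.01789483,
        1.16118112, -0.04992424]), 'qvel': array([-1.53226317e-03,  1.88486629e-04, -3.17281899e-04, -1.77245355e-04,
       -6.57098728e-04, -7.02346913e-05,  4.21332962e-04]), 'joint_efforts': array([ 7.02264401e-05, -4.33461857e+01,  1.02428935e+00, -2.49515015e+01,
        1.04403353e-02,  1.13980263e-02, -1.24177217e-05]), 'tcp_pos': array([0.2775394 , 0.58678912, 0.24858663]), 'tcp_rot': array([-2.16702251e-04,  2.19075932e-01,  9.75706944e-01, -1.28406625e-03]), 'wrist_force': array([-0.6626222 ,  0.56218753,  0.38537729]), 'wrist_torque': array([0.04229964, 0.00166647, 0.01876698]), 'grip_width': 0.08506781294996073}
top {'camera_matrix': array([[509.06839132,   0.        , 281.88458559],
       [  0.        , 509.06839132, 218.22214937],
       [  0.        ,   0.        ,   1.        ]]), 'R': array([[-2.25480905e-02, -9.99745681e-01,  3.96452685e-04],
       [-9.81647609e-01,  2.20647933e-02, -1.89423117e-01],
       [ 1.89366195e-01, -4.66030642e-03, -9.81895476e-01]]), 't': array([-0.00802072,  0.48935274,  1.62362685])}
side {'camera_matrix': array([[501.34517616,   0.        , 278.18534919],
       [  0.        , 501.34517616, 206.86470557],
       [  0.        ,   0.        ,   1.        ]]), 'R': array([[-0.99437767, -0.10566447,  0.0069332 ],
       [-0.06093136,  0.5174001 , -0.85357162],
       [ 0.08660496, -0.84919501, -0.52092938]]), 't': array([0.48577863, 0.10943114, 1.28254767])}
```

View pics/top0.png

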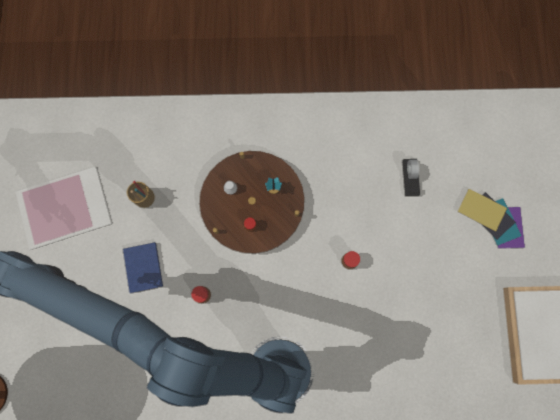

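View pics/side0.png

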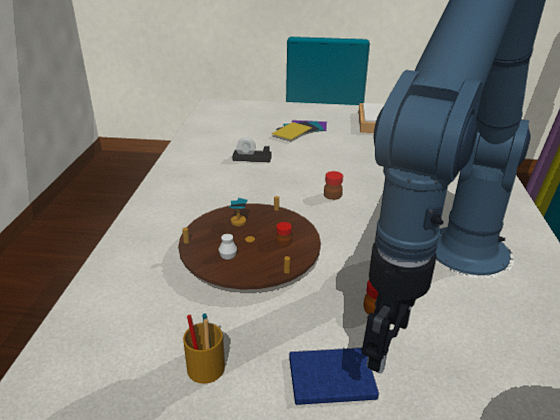

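The top view shows the platter centred at about (252,201), with knobs near (242,154), (297,212) and (215,230). The butterfly is at (274,186), the vase at (231,187) and a red-capped jar on the platter at (250,224). Two more red-capped jars, look-alikes, stand on the table at (200,295) and (351,260). The sample is the smaller jar on the platter. I don't need to touch any of the three.

```bash
cat > h.py <<'E'
import numpy as np,cv2
from plant import r
def px2w(n,uv,z):
    p=r.camera_params(n);R,t=p["R"],p["t"]
    d=R.T@np.linalg.solve(p["camera_matrix"],[uv[0],uv[1],1.]);c=-R.T@t
    return c+d*(z-c[2])/d[2]
def w2px(n,X):
    p=r.camera_params(n);q=p["camera_matrix"]@(p["R"]@np.asarray(X)+p["t"]);return q[:2]/q[2]
def blobs(img,lo,hi,amin=4):
    m=cv2.inRange(cv2.cvtColor(img,cv2.COLOR_RGB2HSV),lo,hi)
    k,l,s,c=cv2.connectedComponentsWithStats(m)
    return [(c[i].round(1),s[i,4]) for i in range(1,k) if s[i,4]>=amin]
E
python3 - <<'E'
from h import *
im=cv2.imread("pics/top0.png")[:,:,::-1].copy()
crop=np.zeros_like(im);crop[140:262,190:312]=im[140:262,190:312]
br=blobs(crop,(14,90,70),(32,255,255),3);te=blobs(crop,(80,80,40),(100,255,255),3);rd=blobs(crop,(0,200,110),(5,255,255),5)
print(br,te,rd)
for b,a in br:print("brass",b,a,px2w("top",b,.045).round(3),px2w("top",b,.085).round(3))
for b,a in te:print("teal",b,a,px2w("top",b,.1).round(3))
# platter outline
hsv=cv2.cvtColor(im,cv2.COLOR_RGB2HSV);m=((hsv[...,2]<110)&(hsv[...,1]>70)).astype(np.uint8)
m[:140]=0;m[262:]=0;m[:,:190]=0;m[:,312:]=0
c=max(cv2.findContours(m,0,2)[0],key=cv2.contourArea);e=cv2.fitEllipse(cv2.convexHull(c));print(e,px2w("top",e[0],.045))
v=cv2.resize(np.ascontiguousarray(im[140:262,190:312,::-1]),(600,600),interpolation=cv2.INTER_CUBIC);cv2.imwrite("pics/crop0.png",v)
E
```

```text
[(array([241.7, 155. ]), np.int32(33)), (array([273.2, 191.4]), np.int32(36)), (array([251.5, 200.1]), np.int32(59)), (array([296.4, 212.9]), np.int32(36)), (array([214.9, 230.2]), np.int32(35))] [(array([269.3, 183.8]), np.int32(64)), (array([276.9, 183.7]), np.int32(68))] []
brass [241.7 155. ] 33 [0.709 0.111 0.045] [0.696 0.108 0.085]
brass [273.2 191.4] 36 [0.581 0.008 0.045] [0.571 0.007 0.085]
brass [251.5 200.1] 59 [0.553 0.08  0.045] [0.543 0.078 0.085]
brass [296.4 212.9] 36 [ 0.506 -0.067  0.045] [ 0.498 -0.066  0.085]
brass [214.9 230.2] 35 [0.454 0.201 0.045] [0.448 0.196 0.085]
teal [269.3 183.8] 64 [0.592 0.019 0.1  ]
teal [276.9 183.7] 68 [ 0.592 -0.005  0.1  ]
((251.64259338378906, 201.57948303222656), (101.35145568847656, 103.87073516845703), 79.42243194580078) [0.54765058 0.07963685 0.045     ]
```

View pics/crop0.png

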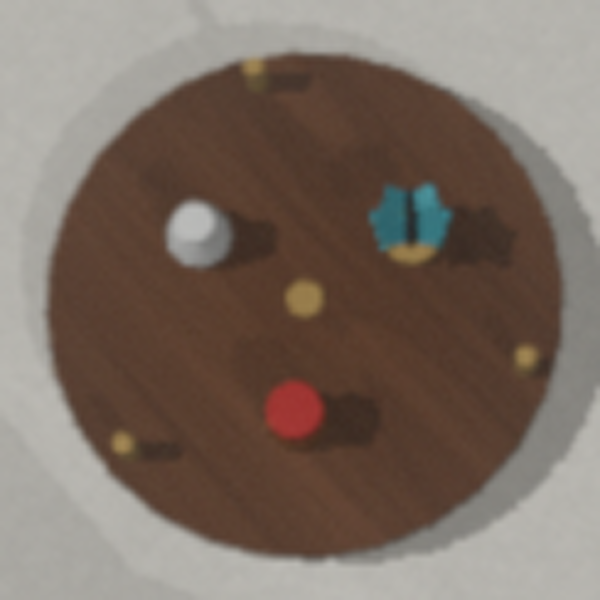

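Axis at about (0.552, 0.080). Knob angles are about 11°, 131° and 251°, and the butterfly is at −61° with r = 0.083. I'll push the knob at 131°, starting from behind it at about 117°.

Request:
drive_tool(increments=[{"slide":[20.4,-37,-10],"twist":-38,"grip":0},{"slide":[20.4,-37,-10],"twist":-38,"grip":0},{"slide":[20.4,-37,-10],"twist":-38,"grip":0},{"slide":[20.4,-37,-10],"twist":-38,"grip":0},{"slide":[20.4,-37,-10],"twist":-38,"grip":0},{"slide":[20.4,-37,-10],"twist":-38,"grip":0},{"slide":[20.4,-37,-10],"twist":-38,"grip":0},{"slide":[20.4,-37,-10],"twist":-38,"grip":0},{"slide":[20.4,-37,-10],"twist":-38,"grip":0},{"slide":[20.4,-37,-10],"twist":-38,"grip":0}])

```text
time_s: 1.1
tcp_pos: [0.4835, 0.2098, 0.1485]
tcp_rot: [0.001, 0.53, 0.848, -0.002]
wrist_force: [0.1, -0.7, 0.6]
grip_width: 0.0001
```

Request:
drive_tool(increments=[{"slide":[0,0,0]},{"slide":[0,0,-3.5]},{"slide":[0,0,-6.7]},{"slide":[0,0,-6.7]},{"slide":[0,0,-6.7]},{"slide":[0,0,-6.7]}])

```text
validation failed for argument at $.in...
```

```bash
python3 - <<'E'
from h import *
for n in("top","side"):
    im=r.grab_frame(n)
    if n=="top": a=im[140:262,190:312]
    else: b=im[190:300,160:330]
cv2.imwrite("pics/b.png",np.hstack([cv2.resize(a,(330,330),interpolation=2),cv2.resize(b,(470,330),interpolation=2)])[:,:,::-1])
o=r.get_obs();print(o["time_s"],o["tcp_pos"],o["wrist_force"])
E
```

```text
1.2 [0.48178752 0.21647701 0.1494173 ] [-0.2534574   0.33060434  0.3052807 ]
```

View pics/b.png

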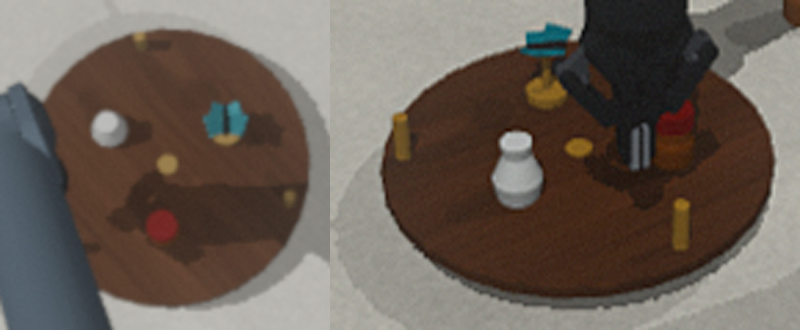

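The gripper, closed, hangs behind the knob at 131° with free space below it. The call was refused because each row needs all its fields.

Request:
drive_tool(increments=[{"slide":[0,0,-3.5],"twist":0,"grip":0},{"slide":[0,0,-6.7],"twist":0,"grip":0},{"slide":[0,0,-6.7],"twist":0,"grip":0},{"slide":[0,0,-6.7],"twist":0,"grip":0},{"slide":[0,0,-6.7],"twist":0,"grip":0}])

```text
time_s: 1.7
tcp_pos: [0.4829, 0.2193, 0.0846]
tcp_rot: [0.001, 0.524, 0.852, 0.001]
wrist_force: [0.4, -0.1, 0.6]
grip_width: 0.0001
```

```bash
python3 - <<'E'
from h import *
im=r.grab_frame("side")
cv2.imwrite("pics/c.png",cv2.resize(im[180:300,160:330],(800,565),interpolation=2)[:,:,::-1])
o=r.get_obs();print(o["time_s"],o["tcp_pos"],o["wrist_force"])
C=np.array([.552,.080]);th=117;p0=C+.155*np.array([np.cos(np.radians(th)),np.sin(np.radians(th))]);print(p0)
w=0
for k in range(20):
    w=min(w+0.17,1.55); th+=np.degrees(w*.1)
    p=C+.155*np.array([np.cos(np.radians(th)),np.sin(np.radians(th))]);print(k,round(w,2),round(th,1),((p-p0)*100).round(2),round(th-117,1))
E
```

```text
1.75 [0.48318983 0.21907309 0.08490317] [ 0.25903807 -0.06952282 -0.37159144]
[0.48163147 0.21810601]
0 0.17 118.0 [-0.23 -0.12] 1.0
1 0.34 119.9 [-0.69 -0.38] 2.9
2 0.51 122.8 [-1.37 -0.79] 5.8
3 0.68 126.7 [-2.24 -1.39] 9.7
4 0.85 131.6 [-3.26 -2.22] 14.6
5 1.02 137.5 [-4.38 -3.33] 20.5
6 1.19 144.3 [-5.55 -4.76] 27.3
7 1.36 152.1 [-6.66 -6.55] 35.1
8 1.53 160.8 [-7.6  -8.72] 43.8
9 1.55 169.7 [ -8.21 -11.04] 52.7
10 1.55 178.6 [ -8.46 -13.43] 61.6
11 1.55 187.5 [ -8.33 -15.83] 70.5
12 1.55 196.4 [ -7.84 -18.18] 79.4
13 1.55 205.2 [ -6.98 -20.42] 88.2
14 1.55 214.1 [ -5.8 -22.5] 97.1
15 1.55 223.0 [ -4.3  -24.38] 106.0
16 1.55 231.9 [ -2.53 -26.  ] 114.9
17 1.55 240.8 [ -0.53 -27.34] 123.8
18 1.55 249.6 [  1.64 -28.34] 132.6
19 1.55 258.5 [  3.95 -29.  ] 141.5
```

View pics/c.png

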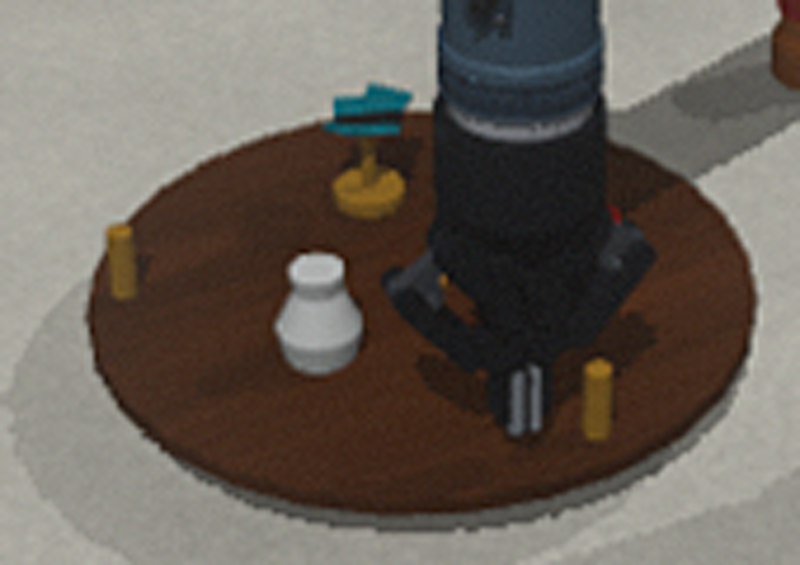

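Request:
drive_tool(increments=[{"slide":[-0.2,-0.1,0],"twist":1,"grip":0},{"slide":[-0.7,-0.4,0],"twist":3,"grip":0},{"slide":[-1.4,-0.8,0],"twist":6,"grip":0},{"slide":[-2.2,-1.4,0],"twist":10,"grip":0},{"slide":[-3.3,-2.2,0],"twist":15,"grip":0},{"slide":[-4.4,-3.3,0],"twist":20.5,"grip":0},{"slide":[-5.6,-4.8,0],"twist":27,"grip":0},{"slide":[-6.7,-6.6,0],"twist":35,"grip":0},{"slide":[-7.6,-8.7,0],"twist":43,"grip":0},{"slide":[-8.2,-11.0,0],"twist":51,"grip":0}])

```text
time_s: 2.75
tcp_pos: [0.3998, 0.1074, 0.0839]
tcp_rot: [0.001, 0.104, 0.995, 0.001]
wrist_force: [0.3, 0.4, 0.8]
grip_width: 0.0002
```

Request:
drive_tool(increments=[{"slide":[-0.2,-1.0,0],"twist":0,"grip":0},{"slide":[-0.5,-1.0,4],"twist":0,"grip":0},{"slide":[-0.5,-1.0,9],"twist":0,"grip":0},{"slide":[-0.5,-1.0,9.5],"twist":0,"grip":0}])

```text
time_s: 3.15
tcp_pos: [0.4001, 0.0995, 0.1844]
tcp_rot: [0.006, 0.109, 0.994, 0.004]
wrist_force: [1.3, 1.1, 1.0]
grip_width: -0.0004
```

```bash
cat > m.py <<'E'
from h import *
C=np.array([.552,.080])
def ang(n="top"):
    t=r.get_obs()["time_s"];im=r.grab_frame(n)
    u,v=w2px(n,[*C,.045]);R=100 if n=="side" else 62
    lo=np.zeros_like(im);a,b,c,d=[int(x) for x in(v-R,v+R,u-R,u+R)];lo[max(a,0):b,max(c,0):d]=im[max(a,0):b,max(c,0):d]
    def pol(bl,z):
        o=[]
        for p,s in bl:
            q=px2w(n,p,z)[:2]-C;o.append((round(np.hypot(*q),3),round(np.degrees(np.arctan2(q[1],q[0])),1),int(s)))
        return o
    print(round(t,2),n,"knob",[q for q in pol(blobs(lo,(14,90,70),(32,255,255),8),.073) if .14<q[0]<.17],
     "teal",[q for q in pol(blobs(lo,(80,80,40),(100,255,255),8),.1) if q[0]<.12])
    return im
E
python3 - <<'E'
from m import *
for i in range(3):
    a=ang("top");b=ang("side")
cv2.imwrite("pics/d.png",np.hstack([cv2.resize(a[140:262,190:312],(330,330)),cv2.resize(b[190:300,160:330],(470,330))])[:,:,::-1])
o=r.get_obs();print(o["time_s"],o["tcp_pos"],o["wrist_force"])
E
```

```text
3.15 top knob [(np.float64(0.153), np.float64(-27.2), 33), (np.float64(0.155), np.float64(93.4), 35), (np.float64(0.155), np.float64(-147.1), 28)] teal [(np.float64(0.095), np.float64(17.7), 68), (np.float64(0.073), np.float64(25.8), 54)]
3.2 side knob [(np.float64(0.146), np.float64(-18.0), 72), (np.float64(0.148), np.float64(-146.8), 73), (np.float64(0.166), np.float64(97.8), 107)] teal [(np.float64(0.094), np.float64(22.6), 92), (np.float64(0.074), np.float64(32.7), 84)]
3.25 top knob [(np.float64(0.151), np.float64(-18.4), 31), (np.float64(0.155), np.float64(102.1), 35), (np.float64(0.155), np.float64(-138.3), 32)] teal [(np.float64(0.093), np.float64(25.9), 69), (np.float64(0.073), np.float64(33.5), 56)]
3.3 side knob [(np.float64(0.144), np.float64(-138.7), 70), (np.float64(0.148), np.float64(-8.9), 78), (np.float64(0.166), np.float64(106.0), 107)] teal [(np.float64(0.095), np.float64(32.1), 94), (np.float64(0.074), np.float64(40.7), 82)]
3.35 top knob [(np.float64(0.152), np.float64(-9.8), 31), (np.float64(0.155), np.float64(110.7), 33), (np.float64(0.155), np.float64(-129.9), 33)] teal [(np.float64(0.094), np.float64(34.7), 70), (np.float64(0.073), np.float64(42.2), 57)]
3.4 side knob [(np.float64(0.144), np.float64(-129.3), 73), (np.float64(0.15), np.float64(0.2), 82), (np.float64(0.165), np.float64(113.7), 104)] teal [(np.float64(0.073), np.float64(49.1), 93), (np.float64(0.095), np.float64(40.0), 88)]
3.45 [0.39366766 0.09731903 0.17652922] [ 0.82496452 -1.08021652  0.04088036]
```

View pics/d.png

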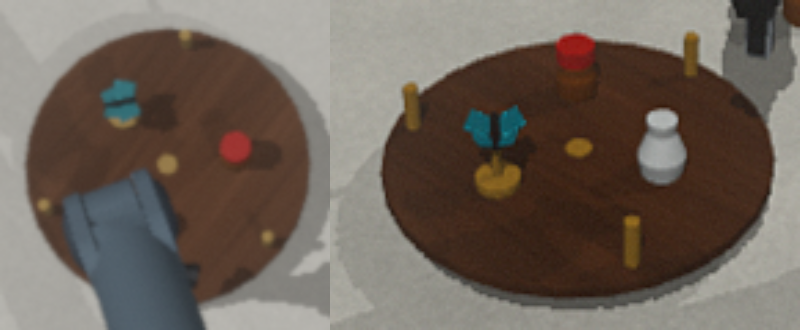

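The platter turns counter-clockwise at about 1.51 rad/s. The three samples are all standing, with the butterfly at 38.3° at t = 3.35, 48° ahead of a knob. The arm lag is almost nil. Next I'll intercept the butterfly.

```bash
cat > plan.py <<'E'
import sys,numpy as np
from scipy.integrate import solve_ivp
def plan(t0,phi,w,now,cmd,blend=0,a=3.9,b=.0545,n=10):
    T=now+.1*np.arange(1,n+1)
    s=solve_ivp(lambda t,y:[y[1],-(a+b*y[1])],(t0,T[-1]+.01),[phi,w],t_eval=T,rtol=1e-8).y
    P=np.array([.552,.080])+.084*np.c_[np.cos(np.radians(s[0])),np.sin(np.radians(s[0]))]
    D=(P-cmd)*100
    for i in range(blend): D[i]=D[blend-1]*(i+1)/blend
    D=D.round(1)
    for t,p,d in zip(T,s.T,D):print(round(t,2),p.round(1),d)
    print("next cmd",np.round(cmd+D[-1]/100,4))
E
python3 -c "
from plan import *
plan(3.25,29.7,86.6,3.45,np.array([.395,.098]),7)"
```

```text
3.55 [55.3 84. ] [1.9 0.9]
3.65 [63.7 83.2] [3.9 1.8]
3.75 [71.9 82.3] [5.8 2.7]
3.85 [80.1 81.5] [7.8 3.6]
3.95 [88.2 80.7] [9.7 4.5]
4.05 [96.3 79.9] [11.7  5.4]
4.15 [104.2  79. ] [13.6  6.3]
4.25 [112.1  78.2] [12.5  6. ]
4.35 [119.8  77.4] [11.5  5.5]
4.45 [127.5  76.6] [10.6  4.9]
next cmd [0.501 0.147]
```

Request:
drive_tool(increments=[{"slide":[1.5,0.7,0],"twist":0,"grip":0},{"slide":[3.5,1.6,0],"twist":0,"grip":0},{"slide":[5.5,2.6,0],"twist":0,"grip":0},{"slide":[7.5,3.7,0],"twist":0,"grip":0},{"slide":[9.3,4.6,0],"twist":0,"grip":0},{"slide":[10.6,5.4,0],"twist":0,"grip":0},{"slide":[11.4,5.8,0],"twist":0,"grip":0},{"slide":[11.6,5.8,0],"twist":0,"grip":0},{"slide":[11.3,5.4,0],"twist":0,"grip":0},{"slide":[10.6,4.9,0],"twist":0,"grip":0}])

```text
time_s: 4.45
tcp_pos: [0.5, 0.1456, 0.1775]
tcp_rot: [-0.001, 0.108, 0.994, -0.0]
wrist_force: [-0.4, 1.0, 0.5]
grip_width: -0.0001
```

```bash
python3 - <<'E'
from m import *
from plan import *
o=r.get_obs();print(o["time_s"],o["tcp_pos"])
ang("top");ang("side")
plan(3.25,29.7,86.6,r.get_obs()["time_s"],np.array([.501,.147]))
E
```

```text
4.45 [0.50004239 0.14562823 0.17747597]
4.45 top knob [(np.float64(0.153), np.float64(-42.1), 36), (np.float64(0.156), np.float64(-161.8), 31)] teal []
4.5 side knob [(np.float64(0.142), np.float64(-34.0), 72), (np.float64(0.15), np.float64(-163.4), 79), (np.float64(0.165), np.float64(83.6), 114)] teal [(np.float64(0.074), np.float64(135.0), 112), (np.float64(0.098), np.float64(126.2), 65)]
4.65 [142.7  75. ] [-1.6 -1.6]
4.75 [150.2  74.2] [-2.2 -2.5]
4.85 [157.5  73.4] [-2.7 -3.5]
4.95 [164.8  72.6] [-3.  -4.5]
5.05 [172.1  71.8] [-3.2 -5.5]
5.15 [179.2  71. ] [-3.3 -6.6]
5.25 [186.3  70.3] [-3.2 -7.6]
5.35 [193.3  69.5] [-3.1 -8.6]
5.45 [200.2  68.7] [-2.8 -9.6]
5.55 [207.  68.] [ -2.4 -10.5]
next cmd [0.477 0.042]
```

```bash
python3 - <<'E'
from plan import *
plan(4.45,126.1,74.4,4.55,np.array([.501,.147]),a=5.8)
plan(4.45,126.1,74.4,5.55,np.array([.501,.147]),a=5.8)
E
```

```text
4.65 [140.8  72.4] [-1.4 -1.4]
4.75 [148.   71.5] [-2.  -2.2]
4.85 [155.1  70.5] [-2.5 -3.2]
4.95 [162.1  69.5] [-2.9 -4.1]
5.05 [169.   68.6] [-3.1 -5.1]
5.15 [175.8  67.6] [-3.3 -6.1]
5.25 [182.5  66.7] [-3.3 -7.1]
5.35 [189.1  65.7] [-3.2 -8. ]
5.45 [195.7  64.8] [-3. -9.]
5.55 [202.1  63.9] [-2.7 -9.9]
next cmd [0.474 0.048]
5.65 [208.4  63. ] [ -2.3 -10.7]
5.75 [214.7  62. ] [ -1.8 -11.5]
5.85 [220.8  61.1] [ -1.3 -12.2]
5.95 [226.9  60.2] [ -0.6 -12.8]
6.05 [232.9  59.3] [  0.  -13.4]
6.15 [238.8  58.4] [  0.7 -13.9]
6.25 [244.6  57.5] [  1.5 -14.3]
6.35 [250.3  56.6] [  2.3 -14.6]
6.45 [255.9  55.7] [  3.1 -14.8]
6.55 [261.4  54.8] [  3.8 -15. ]
next cmd [ 0.539 -0.003]
```

Request:
drive_tool(increments=[{"slide":[-1.4,-1.4,0],"twist":0,"grip":0},{"slide":[-2.0,-2.2,0],"twist":0,"grip":0},{"slide":[-2.5,-3.2,0],"twist":0,"grip":0},{"slide":[-2.9,-4.1,0],"twist":0,"grip":0},{"slide":[-3.1,-5.1,0],"twist":0,"grip":0},{"slide":[-3.3,-6.1,0],"twist":0,"grip":0},{"slide":[-3.3,-7.1,0],"twist":0,"grip":0},{"slide":[-3.2,-8.0,0],"twist":0,"grip":0},{"slide":[-3.0,-9.0,0],"twist":0,"grip":0},{"slide":[-2.7,-9.9,0],"twist":0,"grip":0}])

```text
time_s: 5.55
tcp_pos: [0.4742, 0.0467, 0.178]
tcp_rot: [0.0, 0.107, 0.994, -0.0]
wrist_force: [1.1, 0.6, -1.0]
grip_width: 0.0003
```

```bash
python3 - <<'E'
from m import *
from plan import *
o=r.get_obs();print(o["time_s"],o["tcp_pos"],o["wrist_force"])
ang("top")
plan(4.45,126.1,74.4,r.get_obs()["time_s"],np.array([.474,.048]),a=5.8)
E
```

```text
5.55 [0.47419577 0.04668279 0.17797553] [ 1.11479755  0.62727118 -0.99007381]
5.55 top knob [(np.float64(0.153), np.float64(34.9), 30), (np.float64(0.155), np.float64(-85.5), 36), (np.float64(0.155), np.float64(154.6), 33)] teal []
5.7 [211.6  62.5] [ 0.6 -1.2]
5.8 [217.8  61.6] [ 1.2 -1.9]
5.9 [223.9  60.7] [ 1.7 -2.6]
6.0 [229.9  59.8] [ 2.4 -3.2]
6.1 [235.8  58.8] [ 3.1 -3.8]
6.2 [241.7  58. ] [ 3.8 -4.2]
6.3 [247.4  57.1] [ 4.6 -4.6]
6.4 [253.1  56.2] [ 5.4 -4.8]
6.5 [258.7  55.3] [ 6.1 -5. ]
6.6 [264.1  54.4] [ 6.9 -5.2]
next cmd [ 0.543 -0.004]
```

Request:
drive_tool(increments=[{"slide":[0.6,-1.2,0],"twist":0,"grip":0},{"slide":[1.2,-1.9,0],"twist":0,"grip":0},{"slide":[1.8,-2.6,0],"twist":0,"grip":0},{"slide":[2.4,-3.2,0],"twist":0,"grip":0},{"slide":[3.1,-3.8,0],"twist":0,"grip":0},{"slide":[3.8,-4.2,0],"twist":0,"grip":0},{"slide":[4.6,-4.6,0],"twist":0,"grip":0},{"slide":[5.4,-4.8,0],"twist":0,"grip":0},{"slide":[6.2,-5.0,0],"twist":0,"grip":0},{"slide":[7.0,-5.2,0],"twist":0,"grip":0}])

```text
time_s: 6.6
tcp_pos: [0.5446, -0.0042, 0.1779]
tcp_rot: [-0.0, 0.107, 0.994, 0.0]
wrist_force: [-0.4, -0.5, -0.2]
grip_width: -0.0001
```

```bash
python3 - <<'E'
from m import *
from plan import *
o=r.get_obs();print(o["time_s"],o["tcp_pos"],o["wrist_force"])
ang("top")
plan(4.45,126.4,74.6,r.get_obs()["time_s"],np.array([.544,-.004]),a=5.8)
E
```

```text
6.6 [ 0.54464337 -0.00423557  0.17793282] [-0.42282368 -0.48884342 -0.24276477]
6.6 top knob [(np.float64(0.155), np.float64(98.0), 37)] teal []
6.75 [272.9  53.3] [1.2 0. ]
6.85 [278.2  52.4] [2.  0.1]
6.95 [283.4  51.5] [2.8 0.2]
7.05 [288.5  50.7] [3.5 0.4]
7.15 [293.6  49.8] [4.2 0.7]
7.25 [298.5  49. ] [4.8 1. ]
7.35 [303.4  48.1] [5.4 1.4]
7.45 [308.1  47.3] [6.  1.8]
7.55 [312.8  46.5] [6.5 2.2]
7.65 [317.4  45.6] [7.  2.7]
next cmd [0.614 0.023]
```

Request:
drive_tool(increments=[{"slide":[1.3,0.0,0],"twist":0,"grip":0},{"slide":[2.1,0.1,0],"twist":0,"grip":0},{"slide":[2.9,0.2,0],"twist":0,"grip":0},{"slide":[3.6,0.4,0],"twist":0,"grip":0},{"slide":[4.3,0.7,0],"twist":0,"grip":0},{"slide":[4.9,1.1,0],"twist":0,"grip":0},{"slide":[5.5,1.5,0],"twist":0,"grip":0},{"slide":[6.1,1.9,0],"twist":0,"grip":0},{"slide":[6.6,2.3,0],"twist":0,"grip":0},{"slide":[7.1,2.8,0],"twist":0,"grip":0}])

```text
time_s: 7.65
tcp_pos: [0.6153, 0.0239, 0.1779]
tcp_rot: [-0.0, 0.107, 0.994, -0.0]
wrist_force: [1.1, 0.5, -0.0]
grip_width: 0.0001
```

```bash
python3 - <<'E'
from m import *
from plan import *
o=r.get_obs();print(o["time_s"],o["tcp_pos"],o["wrist_force"])
ang("top")
plan(4.45,126.5,74.9,r.get_obs()["time_s"],np.array([.615,.024]),a=5.8)
E
```

```text
7.65 [0.61525034 0.0238602  0.17792526] [ 1.08713637  0.48135904 -0.01872561]
7.65 top knob [(np.float64(0.151), np.float64(31.5), 32), (np.float64(0.154), np.float64(-89.2), 36), (np.float64(0.155), np.float64(151.2), 33)] teal []
7.8 [325.2  44.6] [0.6 0.8]
7.9 [329.6  43.8] [0.9 1.4]
8.0 [334.  43.] [1.2 1.9]
8.1 [338.2  42.2] [1.5 2.5]
8.2 [342.4  41.4] [1.7 3.1]
8.3 [346.5  40.6] [1.9 3.6]
8.4 [350.5  39.8] [2.  4.2]
8.5 [354.4  39. ] [2.1 4.8]
8.6 [358.3  38.2] [2.1 5.4]
8.7 [362.1  37.4] [2.1 5.9]
next cmd [0.636 0.083]
```

Request:
drive_tool(increments=[{"slide":[0.6,0.9,0],"twist":0,"grip":0},{"slide":[0.9,1.5,0],"twist":0,"grip":0},{"slide":[1.2,2.0,0],"twist":0,"grip":0},{"slide":[1.5,2.6,0],"twist":0,"grip":0},{"slide":[1.7,3.2,0],"twist":0,"grip":0},{"slide":[1.9,3.7,0],"twist":0,"grip":0},{"slide":[2.0,4.3,0],"twist":0,"grip":0},{"slide":[2.1,4.9,0],"twist":0,"grip":0},{"slide":[2.1,5.5,0],"twist":0,"grip":0},{"slide":[2.1,6.0,0],"twist":0,"grip":0}])

```text
time_s: 8.7
tcp_pos: [0.6358, 0.0844, 0.178]
tcp_rot: [-0.0, 0.107, 0.994, 0.0]
wrist_force: [0.2, 0.5, -0.2]
grip_width: 0.0001
```

```bash
python3 - <<'E'
from m import *
from plan import *
o=r.get_obs();print(o["time_s"],o["tcp_pos"],o["wrist_force"])
ang("top")
plan(4.45,126.5,75.2,r.get_obs()["time_s"],np.array([.636,.084]),a=5.8)
E
```

```text
8.7 [0.63583544 0.08437377 0.1779591 ] [ 0.15709416  0.48312649 -0.15313345]
8.7 top knob [(np.float64(0.154), np.float64(-44.0), 35), (np.float64(0.154), np.float64(76.7), 38), (np.float64(0.157), np.float64(-162.3), 11)] teal []
8.85 [368.8  36.5] [-0.1  0.9]
8.95 [372.4  35.7] [-0.2  1.4]
9.05 [375.9  34.9] [-0.3  1.9]
9.15 [379.4  34.2] [-0.5  2.4]
9.25 [382.8  33.4] [-0.7  2.8]
9.35 [386.1  32.6] [-0.9  3.3]
9.45 [389.3  31.9] [-1.1  3.7]
9.55 [392.4  31.1] [-1.3  4.1]
9.65 [395.5  30.4] [-1.6  4.5]
9.75 [398.5  29.6] [-1.8  4.8]
next cmd [0.618 0.132]
```

Request:
drive_tool(increments=[{"slide":[-0.1,1.0,0],"twist":0,"grip":0},{"slide":[-0.2,1.5,0],"twist":0,"grip":0},{"slide":[-0.3,2.0,0],"twist":0,"grip":0},{"slide":[-0.5,2.5,0],"twist":0,"grip":0},{"slide":[-0.7,2.9,0],"twist":0,"grip":0},{"slide":[-0.9,3.4,0],"twist":0,"grip":0},{"slide":[-1.1,3.8,0],"twist":0,"grip":0},{"slide":[-1.4,4.2,0],"twist":0,"grip":0},{"slide":[-1.6,4.6,0],"twist":0,"grip":0},{"slide":[-1.8,4.9,0],"twist":0,"grip":0}])

```text
time_s: 9.75
tcp_pos: [0.6177, 0.133, 0.178]
tcp_rot: [-0.0, 0.107, 0.994, 0.0]
wrist_force: [0.9, 0.4, 0.7]
grip_width: 0.0
```

```bash
python3 - <<'E'
from m import *
o=r.get_obs();print(o["time_s"],o["tcp_pos"])
a=ang("top");b=ang("side")
cv2.imwrite("pics/e.png",cv2.resize(b[170:310,150:340],(760,560))[:,:,::-1])
E
```

```text
9.75 [0.61767008 0.13304409 0.17799017]
9.75 top knob [(np.float64(0.152), np.float64(-6.5), 33), (np.float64(0.155), np.float64(113.7), 34), (np.float64(0.155), np.float64(-127.0), 32)] teal []
9.8 side knob [(np.float64(0.143), np.float64(-129.3), 77), (np.float64(0.15), np.float64(0.0), 83), (np.float64(0.166), np.float64(113.9), 110)] teal [(np.float64(0.073), np.float64(49.1), 96), (np.float64(0.095), np.float64(40.3), 86)]
```

View pics/e.png

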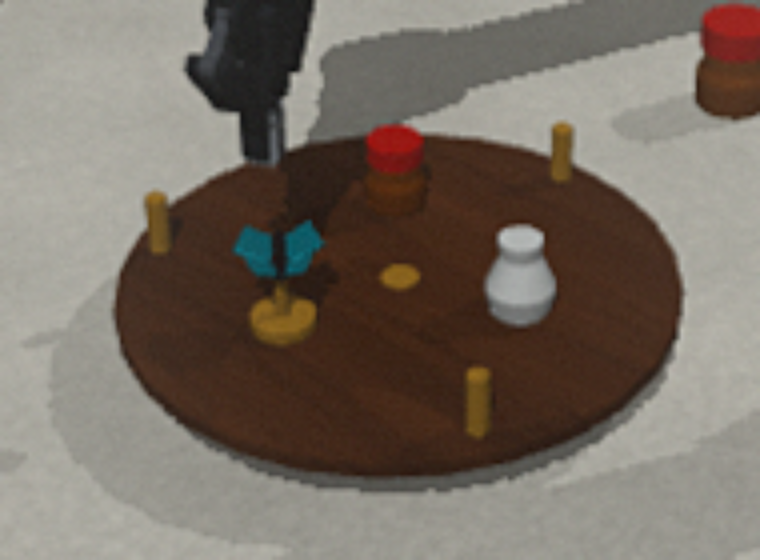

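The gripper is directly over the butterfly, with an error under 1 cm by both cameras, and everything is standing. I'll track a little longer, then rise clear.

Request:
drive_tool(increments=[{"slide":[-0.9,0.8,0],"twist":0,"grip":0},{"slide":[-1.2,1.1,0],"twist":0,"grip":0},{"slide":[-1.5,1.4,0],"twist":0,"grip":0},{"slide":[-1.8,1.6,0],"twist":0,"grip":0},{"slide":[-2.1,1.8,0],"twist":0,"grip":0},{"slide":[-2.1,1.8,4],"twist":0,"grip":0},{"slide":[-2.1,1.8,8],"twist":0,"grip":0},{"slide":[-2.1,3,12],"twist":0,"grip":0},{"slide":[-2.1,6,14],"twist":0,"grip":0},{"slide":[-2.1,10,15],"twist":0,"grip":0}])

```text
time_s: 10.85
tcp_pos: [0.5993, 0.2301, 0.3324]
tcp_rot: [0.003, 0.111, 0.994, 0.001]
wrist_force: [0.5, 1.0, 0.3]
grip_width: 0.0003
```

Request:
drive_tool(increments=[{"slide":[-3,4,0],"twist":0,"grip":0},{"slide":[-6,8,0],"twist":0,"grip":0},{"slide":[-9,10,0],"twist":0,"grip":0},{"slide":[-12,12,0],"twist":0,"grip":0},{"slide":[-12,12,0],"twist":0,"grip":0},{"slide":[-12,12,0],"twist":0,"grip":0},{"slide":[-12,12,0],"twist":0,"grip":0},{"slide":[-12,12,0],"twist":0,"grip":0},{"slide":[-12,12,0],"twist":0,"grip":0},{"slide":[-12,12,0],"twist":0,"grip":0}])

```text
time_s: 11.85
tcp_pos: [0.4777, 0.3518, 0.3279]
tcp_rot: [0.0, 0.108, 0.994, -0.0]
wrist_force: [0.0, -0.0, -0.5]
grip_width: 0.0
```

Request:
drive_tool(increments=[{"slide":[0,0,0],"twist":0,"grip":0},{"slide":[0,0,0],"twist":0,"grip":0},{"slide":[0,0,0],"twist":0,"grip":0},{"slide":[0,0,0],"twist":0,"grip":0},{"slide":[0,0,0],"twist":0,"grip":0},{"slide":[0,0,0],"twist":0,"grip":0},{"slide":[0,0,0],"twist":0,"grip":0},{"slide":[0,0,0],"twist":0,"grip":0},{"slide":[0,0,0],"twist":0,"grip":0},{"slide":[0,0,0],"twist":0,"grip":0}])

```text
time_s: 12.85
tcp_pos: [0.4769, 0.3526, 0.328]
tcp_rot: [-0.0, 0.107, 0.994, -0.0]
wrist_force: [0.1, 0.2, 0.5]
grip_width: -0.0001
```

Request:
drive_tool(increments=[{"slide":[0,0,0],"twist":0,"grip":0},{"slide":[0,0,0],"twist":0,"grip":0},{"slide":[0,0,0],"twist":0,"grip":0},{"slide":[0,0,0],"twist":0,"grip":0},{"slide":[0,0,0],"twist":0,"grip":0},{"slide":[0,0,0],"twist":0,"grip":0},{"slide":[0,0,0],"twist":0,"grip":0},{"slide":[0,0,0],"twist":0,"grip":0},{"slide":[0,0,0],"twist":0,"grip":0},{"slide":[0,0,0],"twist":0,"grip":0}])

```text
time_s: 13.85
tcp_pos: [0.4769, 0.3526, 0.328]
tcp_rot: [-0.0, 0.107, 0.994, 0.0]
wrist_force: [-0.7, -1.0, -1.2]
grip_width: -0.0
```

```bash
python3 - <<'E'
from m import *
o=r.get_obs();print(o["time_s"],o["tcp_pos"])
ang("top")
for i in range(18): r.grab_frame("side")
ang("top")
E
```

```text
13.85 [0.47690482 0.35263074 0.32798438]
13.85 top knob [(np.float64(0.154), np.float64(-48.9), 34), (np.float64(0.154), np.float64(71.8), 34), (np.float64(0.155), np.float64(-168.7), 29)] teal [(np.float64(0.094), np.float64(114.9), 64), (np.float64(0.073), np.float64(123.2), 65)]
14.8 top knob [(np.float64(0.154), np.float64(-44.2), 34), (np.float64(0.154), np.float64(76.7), 37), (np.float64(0.155), np.float64(-163.9), 28)] teal [(np.float64(0.072), np.float64(127.2), 63), (np.float64(0.094), np.float64(119.9), 63)]
```

Still creeping at about 5°/s. I'll wait for it to stop.

```bash
python3 - <<'E'
from m import *
for k in range(3):
    for i in range(19): r.grab_frame("side")
    a=ang("top")
b=r.grab_frame("side")
cv2.imwrite("pics/f.png",np.hstack([cv2.resize(a,(400,300)),cv2.resize(b,(400,300))])[:,:,::-1])
E
```

```text
15.8 top knob [(np.float64(0.154), np.float64(-43.4), 38), (np.float64(0.154), np.float64(77.4), 37), (np.float64(0.155), np.float64(-163.1), 31)] teal [(np.float64(0.072), np.float64(128.1), 63), (np.float64(0.094), np.float64(120.4), 64)]
16.8 top knob [(np.float64(0.154), np.float64(-43.5), 36), (np.float64(0.154), np.float64(77.6), 38), (np.float64(0.155), np.float64(-163.0), 29)] teal [(np.float64(0.072), np.float64(128.1), 64), (np.float64(0.094), np.float64(120.4), 64)]
17.8 top knob [(np.float64(0.154), np.float64(-43.4), 39), (np.float64(0.154), np.float64(77.5), 39), (np.float64(0.155), np.float64(-163.1), 32)] teal [(np.float64(0.072), np.float64(128.1), 61), (np.float64(0.094), np.float64(120.4), 64)]
```

View pics/f.png

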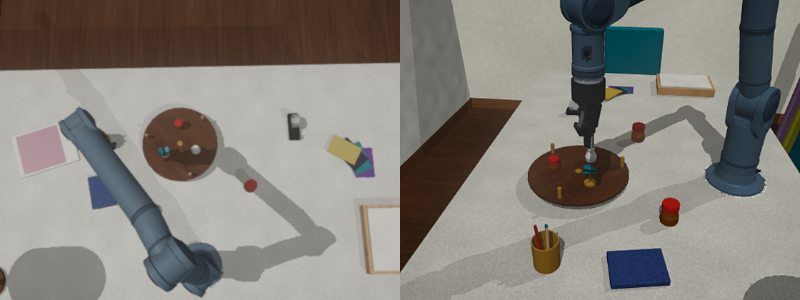

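The platter has been at rest since about t = 15.8. All samples and surrounding things stand in place, and the gripper is high and clear.

```bash
python3 -c "
from plant import r
print(r.sign_off())"
```

```text
the job is handed in; nothing more can be done
None
```

I pushed one knob so the turntable turned counter-clockwise, released it, and filmed the butterfly from above while it coasted. I handed the job in at about t = 18 s.

- **Push:** the turntable was turning at about 1.51 rad/s just after release, below the limit of 2.51 rad/s (a turn in 2.5 s). Its speed was not measured during the push itself.
- **Filming:** the gripper followed the butterfly from t ≈ 4.5 s to 10.35 s, with the fingertips about 5.5 cm above its top. Every check put the sideways error within about 1 cm. The platter slowed from about 74°/s to about 29°/s by the last measurement at 9.75 s, and the cut-off is 24°/s.
- **Last checks:** the platter angle was unchanged from 15.8 s to 17.8 s. The samples and surrounding things looked upright and in place, and the gripper was clear at a height of about 0.33 m.
- **Disagreements:** the two cameras differed by about 2° (3 mm) on the butterfly's position, and my coasting prediction ran about 1° to 2.5° behind. Both are well inside the 2 cm limit. One move call was refused for missing fields and moved nothing.

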